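# Change over the drying trays

## Task

Two drying slides stand on the bench, each with a tray: one tray carries a low wide bowl, the other, left partly out, a tall cup. First push the cup's tray fully home; then hook a fingertip behind the upright lip of the bowl's tray and draw it fully out to its stop, without pinching the lip. The pots stay standing on their trays and are not touched, and the loose things on the bench are left where they are.

Things in the scene. Friction and masses are not known exactly. Their poses are not given: they have to be found in the camera images.
- bowl_slide: fixed plywood slide of the bowl, left or right of the other slide: 210 long (its x) x 140 wide x 36 mm high, origin under its centre; a tray, floor 18 mm above the table, runs between its 7 mm side rails and comes out along the slide's -x, towards the robot
- cup_slide: fixed plywood slide of the cup, left or right of the other slide: 210 long (its x) x 140 wide x 36 mm high, origin under its centre; a tray, floor 18 mm above the table, runs between its 7 mm side rails and comes out along the slide's -x, towards the robot
- bowl_tray_lip (a point): on the upright lip at the front of the bowl's tray: middle of the rear face, at the top edge, 64 mm above the table. Lip 100 wide (y), 8 mm thick (x), 46 high above the tray floor; its front face with a metal plate is 11 mm from here along -x. 14 mm high gussets at its ends. x points to the tray's rear (-x: way out), z up. Behind the lip the tray is bare for at least 55 mm
- cup_tray_lip (a point): on the upright lip at the front of the cup's tray: middle of the rear face, at the top edge, 64 mm above the table. Lip 100 wide (y), 8 mm thick (x), 46 high above the tray floor; its front face with a metal plate is 11 mm from here along -x. 14 mm high gussets at its ends. x points to the tray's rear (-x: way out), z up. Behind the lip the tray is bare for at least 55 mm
- bowl_tray (a joint): how far the bowl's tray is drawn out: 0 = fully home (in), 0.10 = fully out at its stop (m); slides with about 2 N of friction, stays where it is left; starts home or nearly so. Pressing on the metal plate on its lip's front face counts as pinching the lip
- cup_tray (a joint): how far the cup's tray is drawn out: 0 = fully home (in), 0.10 = fully out at its stop (m); slides with about 2 N of friction, stays where it is left; starts partly out
- bowl: low wide off-white fired bowl, 104 mm across, 43 mm high, loose on its tray; origin under its foot
- cup: tall tapered off-white fired cup, 68 mm across, 76 mm high, loose on its tray; origin under its foot
- kidney: curved flat red rubber rib, 29 x 96 x 8 mm, lying loose on the bench left of the slides; origin under its middle
- mould: small plaster mould block, 85 x 68 x 57 mm, standing loose on the bench left of the slides; origin under its middle
- clay: lump of hard dry clay, 62 x 59 x 42 mm, lying loose on the bench at the right; origin under its middle
There are look-alikes about, which are no part of the job. What is shaped like the cup but blue or green is not meant.

How it is judged:
By the outcome, as a careful person would: the job done as asked, in the order asked, and still so for the second after the job is handed in, with the robot touching nothing.
It also fails if it takes over 48 s, if anything falls off the work surface, if the arm or the gripper's body presses on something with over 40 N, if the wrist force passes 120 N, or if a joint passes its speed limit or range.

## Robot

A 6-joint arm with a two-finger parallel gripper is mounted at the origin on a cart in front of the work surface, level with it; the furniture and walls round the work are solid. World frame = base frame: x ahead of the robot, y to its left, z up, the work surface at z = 0. Lengths are in m, angles in rad, forces in N, time in s.
With the tool pointing down it reaches from about 0.25 to 0.725 m from the base axis. Payload 4 kg.
Tool frame: the origin (TCP) lies between the finger pads; the fingertips stand 17 mm ahead of it and the grasp point (between the pads) lies 2 mm behind it; x points along the fingers, z is the direction in which the jaws open and shut, and the axes are right-handed (so a half turn about x gives the same grasp; the last joint's range is limited). The gripper opens to 85 mm and grips with 20 to 120 N. Pads are 22 mm wide; open, the fingers measure 114 mm over their backs; the gripper's body (76 mm by 85 mm) begins 54 mm behind the grasp point. The pads swing forward as they close: fully open they stand 13 mm farther back than shut.
Start: joints at [0, 0.241, 0.005, 1.335, 0, 1.571], TCP at [0.5, -0, 0.248] pointing down, gripper open.
Joint ranges: [-2.72, 2.72], [-1.05, 1.87], [-1.09, 1.28], [-1.99, 2.15], [-1.42, 1.44], [-3.14, 3.14]. Speed limits (rad/s): [2.79, 2.79, 3.14, 3.14, 3.14, 3.14].

## Interface

Orientations are given as a rotation vector (axis times angle).
In Python, from cell import env gives the robot as it stands.
- The arm moves only by the shell command python3 -m pendant 'ROWS' [OPENING] [FORCE]. ROWS is JSON, a list of rows, each a list of 4 numbers: the shift along the world's x, y, z in m, then the turn about the world's z in degrees. In form: [[x, y, z, turn], ...]. A call has 1 to 12 rows; each row is the pose to reach, as a shift and turn from the pose commanded when the call began; what a row does not reach only later rows make up. A row lasts 1/10 s, in which the tool goes at most 50 mm and 8.59 degrees, less where a joint would pass 70% of its speed; a pose out of reach is approached as far as the arm can. A call with a gripper value outside its range is refused whole. OPENING is the closure in counts, from 0 (fully open) to 255 (shut), set as the call begins (- or left out, the last holds). The fingers move at their own pace and stop on an object; FORCE is the grip in N (left out, the last holds). Time passes only in rows, so rows that repeat a pose let the fingers close. It gives the time, the measured TCP pose, the force and the opening at its end, in the units of the state.
- env.get_obs(): the state, without advancing time (a new reading comes with each control period).
- env.read_camera(name): name is "scene" or "side" or "wrist"; returns (picture, depth): 400x640x3 uint8, red, green, blue; 400x640 float32, m along the optical axis (not along the pixel's ray), 0 where there is no reading.
- env.camera_params(name): a dict with "vertical_fov" (degrees; the focal length in pixels is half the picture's height over the tangent of half this angle, whatever the lens; pixels are square), "cx", "cy" (the principal point, pixels), "origin" and "orientation" of the camera in the world. Camera axes: x right, y down, z forward; pixel columns grow to the right and rows downward; lengths in m; the calibration is good to about 2 mm. The wrist camera is an equidistant fisheye: a pixel r from the principal point sees the ray r / f radians off the axis. A picture is of the moment at which its call begins: read the wrist's pose just before it. camera_params takes no time and is no camera call; for the wrist camera it gives the pose at the moment of the call.
- env.hand_in(): hands the job in, once; it reports no verdict.
The state is a dict: "time": time; "joints": joint angles; "qvel": joint speeds; "effort": joint torques, N m; "tcp_pos": TCP position; "tool_rot": TCP orientation; "ft_force": force on the tool from outside, world axes, zero at the start; "wrist_torque": the same for the moment, N m; "finger_gap": finger opening in m.
Only numpy, scipy, OpenCV 4.12 (cv2) and the standard library are available. Lean on these libraries where they do the work, as an engineer would, in place of code of your own. Each camera call takes 0.05 s, during which the arm holds its last target.

## Working session

There is one attempt and no reset: what is moved stays moved. The work goes in short steps, Python scripts to look and compute and a shell command to move; the robot and the scene stay as the last step left them, time stands still between calls to the robot, and variables do not carry over. Pictures are saved under pics/ and viewed, and the job is handed in when it is done.

```bash
ls; mkdir -p pics; cat > h.py <<'E'
import numpy as np, cv2
from cell import env
from scipy.spatial.transform import Rotation as R
def params(n):
    p=env.camera_params(n); f=200/np.tan(np.radians(p['vertical_fov'])/2)
    o=np.array(p['orientation'],float)
    M=R.from_rotvec(o).as_matrix() if o.size==3 else o
    return p,f,M,np.array(p['origin'])
def cloud(n,depth,p=None):
    p,f,M,t=p or params(n)
    v,u=np.mgrid[0:400,0:640]
    P=np.dstack([(u-p['cx'])/f*depth,(v-p['cy'])/f*depth,depth])
    W=P@M.T+t; W[depth==0]=np.nan
    return W
E
python3 - <<'E'
from h import *
for n in ['scene','side','wrist']:
    P=params(n)
    print(n,P[0])
    im,d=env.read_camera(n)
    cv2.imwrite(f'pics/{n}0.png',im[:,:,::-1]); np.savez(f'{n}0.npz',im=im,d=d)
o=env.get_obs();print(o)
E
```

```text
pics
scene {'vertical_fov': 43.411916938284975, 'cx': 321.0583681098156, 'cy': 196.31238012362437, 'origin': array([-0.31396517, -0.67606073,  0.54522559]), 'orientation': array([-1.80756719,  0.92346722, -0.63422591])}
side {'vertical_fov': 48.44214767490102, 'cx': 320.2982687861799, 'cy': 202.87452513819082, 'origin': array([ 0.11082193, -1.04190843,  0.72970128]), 'orientation': array([-2.08495177,  0.49164811, -0.24332644])}
wrist {'vertical_fov': 65.70646984690485, 'cx': 319.73796094663754, 'cy': 197.70374281683263, 'origin': array([0.49901201, 0.07086542, 0.37362553]), 'orientation': array([ 2.85681194e+00, -1.19455880e-03, -1.52861316e-03])}
{'time': 0.15, 'joints': array([ 4.89621907e-06,  2.41260501e-01,  4.03837897e-03,  1.33523853e+00,
       -1.00427318e-05,  1.57082295e+00]), 'qvel': array([ 9.50352760e-05, -1.01936484e-03,  3.60283650e-03,  7.20602258e-05,
        3.12884162e-03, -6.21083497e-04]), 'effort': array([-1.62746033e-03, -3.72633219e+01,  2.52638429e+01,  1.23480460e-02,
       -1.30651040e-05,  1.49362950e-05]), 'tcp_pos': array([ 4.99535528e-01, -4.31407287e-07,  2.47608979e-01]), 'tool_rot': array([ 9.15401284e-06,  1.57246065e+00, -2.49738970e-05]), 'ft_force': array([ 0.19727957,  0.04917616, -0.69082127]), 'wrist_torque': array([-0.01811303,  0.0271988 , -0.01605672]), 'finger_gap': 0.08535867754426774}
```

View pics/scene0.png

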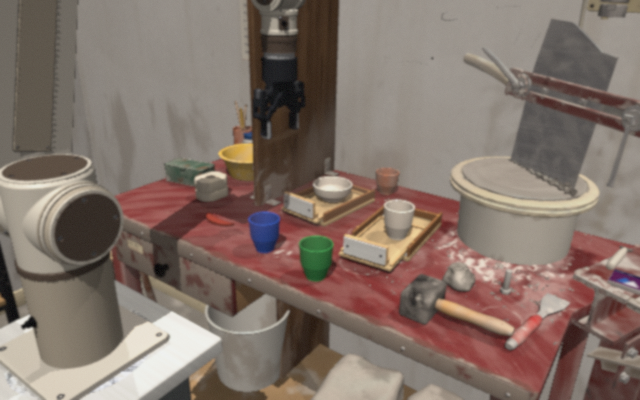

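View pics/side0.png

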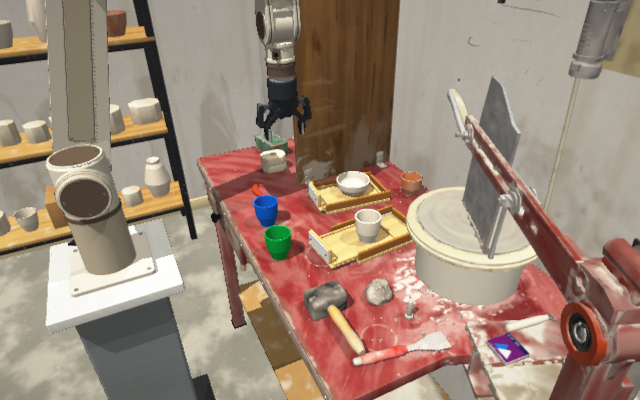

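View pics/wrist0.png

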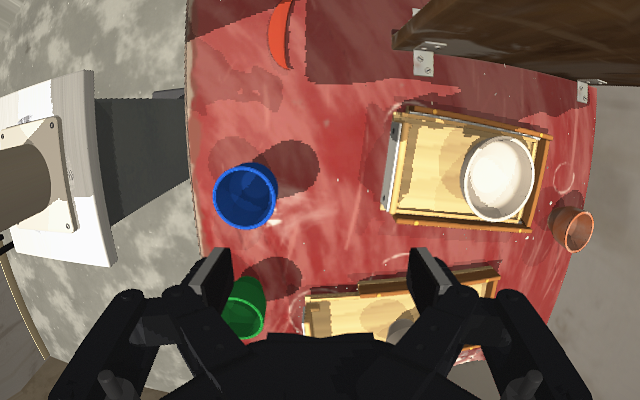

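The bowl's slide is at the left (wrist ~(470,170)) and the cup's slide at the right. The blue and green cups stand in front, and a wooden board is close to the left of the bowl slide. Next I'll get point clouds.

```bash
cat > m.py <<'E'
from h import *
import sys
tag=sys.argv[1]
# top-down height map fused from scene & side
res=0.001; x0,y0=0.2,-0.4
for n in ['scene','side']:
    z=np.load(f'{n}{tag}.npz'); W=cloud(n,z['d']).reshape(-1,3); c=z['im'].reshape(-1,3)
    ok=np.isfinite(W[:,0])&(W[:,2]<0.13)&(W[:,2]>-0.02); W=W[ok];c=c[ok]
    o=np.argsort(W[:,2]);W=W[o];c=c[o]
    img=np.zeros((600,800,3),np.uint8)
    # up = +x, left=+y ; 1mm/px
    r=(599-(W[:,0]-x0)/res).astype(int); k=(400-(W[:,1]-0)/res).astype(int)
    g=(r>=1)&(r<599)&(k>=1)&(k<799)
    for dr in(0,1):
        for dk in(0,1): img[r[g]-dr,k[g]-dk]=c[g][:,::-1]
    for a in range(0,800,100): cv2.line(img,(a,0),(a,599),(0,255,255),1)
    for a in range(0,600,100): cv2.line(img,(0,599-a),(799,599-a),(0,255,255),1)
    cv2.imwrite(f'pics/top_{n}{tag}.png',img)
E
python3 m.py 0
```

```text
(no output)
```

View pics/top_side0.png

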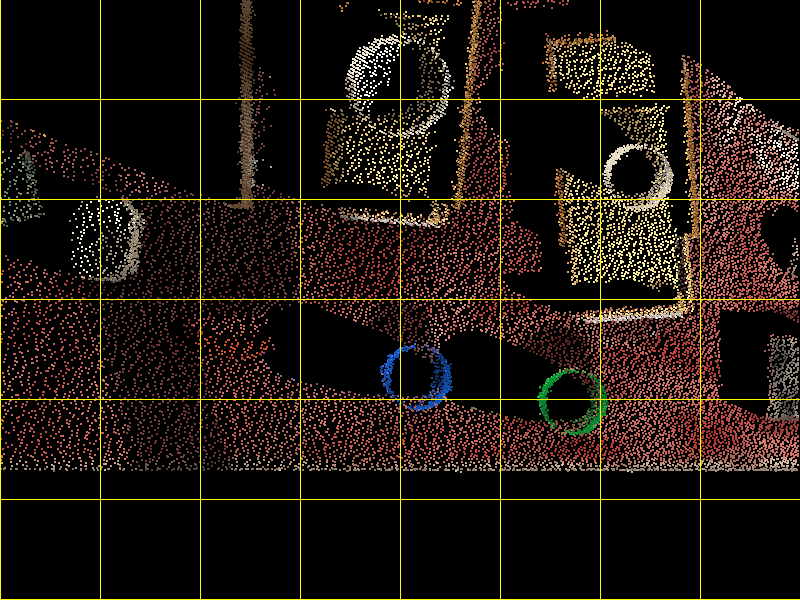

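View pics/top_scene0.png

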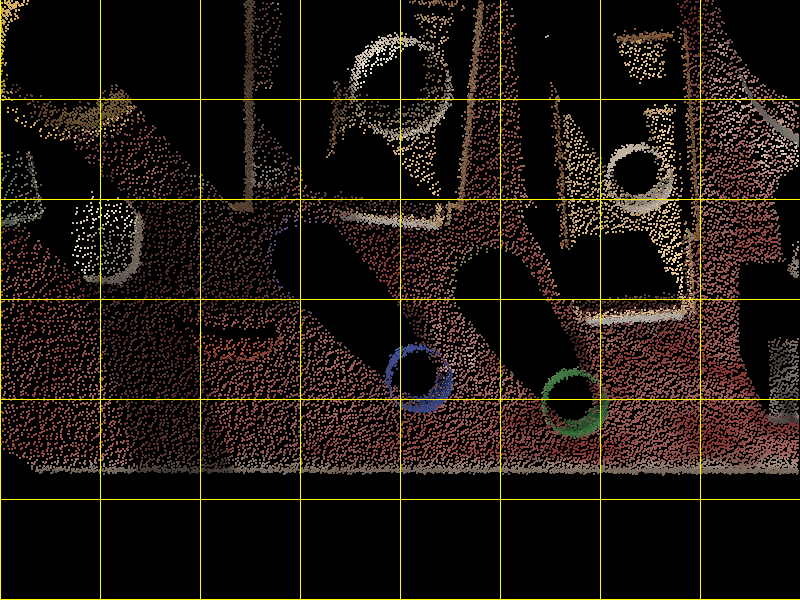

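```bash
cat > fit.py <<'E'
from h import *
import sys
tag=sys.argv[1]
def fit(n,box,zr,nm):
    z=np.load(f'{n}{tag}.npz'); W=cloud(n,z['d']).reshape(-1,3)
    m=np.isfinite(W[:,0])&(W[:,0]>box[0])&(W[:,0]<box[1])&(W[:,1]>box[2])&(W[:,1]<box[3])&(W[:,2]>zr[0])&(W[:,2]<zr[1])
    Q=W[m]
    if len(Q)<10: print(nm,n,'few');return
    return Q
def show(nm,n,box,zr,axis):
    Q=fit(n,box,zr,nm)
    if Q is None:return
    a,b=(1,0) if axis=='y' else (0,1)   # b as fn of a
    l=cv2.fitLine(Q[:,[a,b]].astype(np.float32),cv2.DIST_HUBER,0,.005,.01).ravel()
    s=l[1]/l[0]; c=l[3]-s*l[2]
    res=Q[:,b]-s*Q[:,a]-c
    print(nm,n,len(Q),'slope deg',np.degrees(np.arctan(s)).round(2),'a-range',np.percentile(Q[:,a],[0.5,99.5]).round(4),'b at mid',round(s*np.mean(np.percentile(Q[:,a],[.5,99.5]))+c,4),'res std',res.std().round(4),'zmax',np.percentile(Q[:,2],99).round(4))
cx=float(sys.argv[2]) if len(sys.argv)>2 else 0.48
bx=float(sys.argv[3]) if len(sys.argv)>3 else 0.58
for n in ['scene','side']:
    show('cup lip front',n,(cx-.025,cx+.012,-.3,-.17),(.03,.058),'y')
    show('cup lip top',n,(cx-.025,cx+.03,-.3,-.17),(.06,.07),'y')
    show('cup rail R',n,(.565,.75,-.305,-.275),(.03,.042),'x')
    show('bowl lip front',n,(bx-.02,bx+.008,-.055,.08),(.03,.058),'y')
    show('bowl lip top',n,(bx-.025,bx+.03,-.055,.08),(.06,.07),'y')
    show('bowl rail R',n,(.6,.75,-.09,-.055),(.03,.042),'x')
    for nm,b in [('blue',(.36,.47,-.07,.03)),('green',(.34,.45,-.22,-.12)),('cup',(.57,.67,-.29,-.19)),('bowl',(.645,.78,-.07,.08))]:
        Q=fit(n,b,(.045,.12),nm); t=np.percentile(Q[:,2],99); q=Q[Q[:,2]>t-.006]
        (c0,c1),r=cv2.minEnclosingCircle(q[:,:2].astype(np.float32)); print(nm,n,'ztop',t.round(4),'c',round(c0,4),round(c1,4),'r',round(r,4))
E
python3 fit.py 0
```

```text
cup lip front scene 543 slope deg -4.16 a-range [-0.2848 -0.1886] b at mid 0.4797 res std 0.0018 zmax 0.0576
cup lip top scene 147 slope deg -3.0 a-range [-0.2833 -0.1874] b at mid 0.4835 res std 0.003 zmax 0.0649
cup rail R scene 157 slope deg 3.85 a-range [0.5651 0.7459] b at mid -0.292 res std 0.002 zmax 0.0376
bowl lip front scene 336 slope deg 4.92 a-range [-0.0414  0.059 ] b at mid 0.5768 res std 0.0024 zmax 0.0574
bowl lip top scene 87 slope deg 5.22 a-range [-0.0389  0.0559] b at mid 0.5801 res std 0.003 zmax 0.0657
bowl rail R scene 122 slope deg -5.78 a-range [0.6021 0.7488] b at mid -0.0683 res std 0.0022 zmax 0.0383
blue scene ztop 0.0762 c 0.42 -0.0191 r 0.0362
green scene ztop 0.0762 c 0.3963 -0.1765 r 0.0357
cup scene ztop 0.094 c 0.6205 -0.2394 r 0.036
bowl scene ztop 0.0615 c 0.7102 0.0001 r 0.0552
cup lip front side 187 slope deg -5.11 a-range [-0.2839 -0.1852] b at mid 0.481 res std 0.0017 zmax 0.0572
cup lip top side 111 slope deg -3.16 a-range [-0.2831 -0.1856] b at mid 0.4849 res std 0.0031 zmax 0.0656
cup rail R side 182 slope deg 3.56 a-range [0.5656 0.7198] b at mid -0.2914 res std 0.0024 zmax 0.0387
bowl lip front side 108 slope deg 4.11 a-range [-0.0406  0.0554] b at mid 0.5774 res std 0.0026 zmax 0.0578
bowl lip top side 59 slope deg 5.22 a-range [-0.0378  0.0573] b at mid 0.5808 res std 0.003 zmax 0.0662
bowl rail R side 124 slope deg -4.91 a-range [0.6007 0.7482] b at mid -0.066 res std 0.0028 zmax 0.0395
blue side ztop 0.077 c 0.4216 -0.0177 r 0.036
green side ztop 0.0768 c 0.3979 -0.1732 r 0.0354
cup side ztop 0.0953 c 0.6215 -0.2388 r 0.0348
bowl side ztop 0.0626 c 0.7129 0.0001 r 0.0543
```

```bash
python3 -m pendant '[[-0.005,-0.02,0,8],[-0.01,-0.04,0,16],[-0.015,-0.06,0,24],[-0.02,-0.08,0,32],[-0.025,-0.1,0,40],[-0.03,-0.125,0,48],[-0.035,-0.15,0,56],[-0.04,-0.175,0,64],[-0.045,-0.2,0,72],[-0.05,-0.22,0,80],[-0.055,-0.238,0,88],[-0.0555,-0.238,0,94]]' 255 20
python3 - <<'E'
from h import *
o=env.get_obs();print(o['joints'],o['tcp_pos'],o['finger_gap'])
for n in ['side','wrist']:
    im,d=env.read_camera(n); cv2.imwrite(f'pics/{n}1.png',im[:,:,::-1]); np.savez(f'{n}1.npz',im=im,d=d)
E
```

```text
time: 1.35
tcp_pos: [0.4437, -0.2399, 0.2478]
tool_rot: [-1.262, 1.175, 1.262]
ft_force: [0.8, 1.1, -0.0]
finger_gap: -0.0002
[-4.95273410e-01  2.50110115e-01  1.62078335e-02  1.33754763e+00
 -6.80197984e-04 -5.66878422e-01] [ 0.44373286 -0.23991756  0.24781651] -0.0002455602714278082
```

View pics/side1.png

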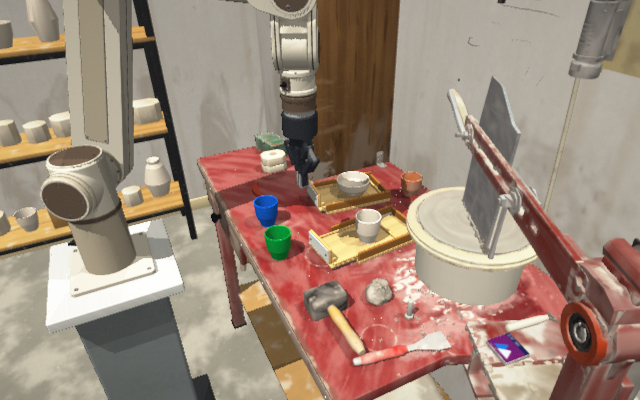

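View pics/wrist1.png

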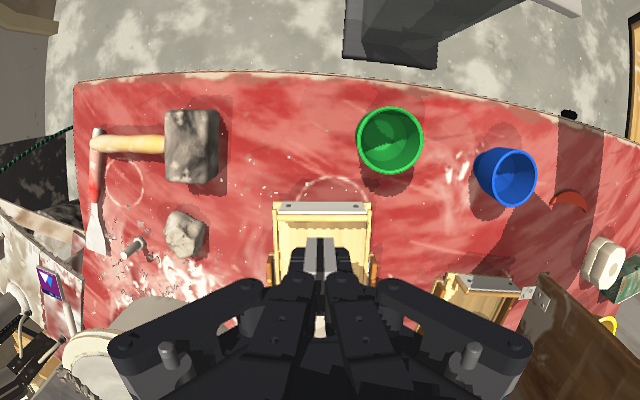

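```bash
python3 - <<'E'
from h import *
z=np.load('side1.npz'); W=cloud('side',z['d']).reshape(-1,3)
m=(abs(W[:,0]-.444)<.12)&(abs(W[:,1]+.24)<.12)&(W[:,2]>.17)&(W[:,2]<.4); Q=W[m]
for a in np.arange(.17,.36,.01):
    q=Q[(Q[:,2]>=a)&(Q[:,2]<a+.01)]
    if len(q)>2: print(a.round(2),len(q),(q[:,:2].min(0)).round(3),q[:,:2].max(0).round(3))
print('min z',np.percentile(Q[(Q[:,2]<.26)][:,2],[0,2,10]))
E
```

```text
0.23 28 [ 0.433 -0.252] [ 0.456 -0.233]
0.24 46 [ 0.433 -0.255] [ 0.455 -0.232]
0.25 48 [ 0.433 -0.255] [ 0.457 -0.233]
0.26 34 [ 0.433 -0.254] [ 0.452 -0.233]
0.27 46 [ 0.43  -0.271] [ 0.458 -0.212]
0.28 78 [ 0.429 -0.281] [ 0.46  -0.202]
0.29 92 [ 0.427 -0.288] [ 0.46  -0.194]
0.3 110 [ 0.426 -0.295] [ 0.459 -0.184]
0.31 147 [ 0.426 -0.302] [ 0.461 -0.182]
0.32 144 [ 0.424 -0.303] [ 0.46  -0.182]
0.33 139 [ 0.424 -0.288] [ 0.456 -0.205]
0.34 80 [ 0.433 -0.283] [ 0.457 -0.229]
0.35 63 [ 0.411 -0.279] [ 0.463 -0.249]
min z [0.22768455 0.23122935 0.23434893]
```

The picture shows the closed fingers above and in front of the cup lip, with the lip at wrist ~(322,208) and the green cup clear at (390,140). Now descend in front of the plate.

```bash
python3 -m pendant '[[0.003,0,-0.02,0],[0.005,0,-0.05,0],[0.005,0,-0.08,0],[0.005,0,-0.11,0],[0.005,0,-0.14,0],[0.005,0,-0.165,0],[0.005,0,-0.185,0],[0.005,0,-0.193,0],[0.005,0,-0.193,0],[0.005,0,-0.193,0]]'
python3 - <<'E'
from h import *
o=env.get_obs();print(o['tcp_pos'],o['ft_force'])
for n in ['side']:
    im,d=env.read_camera(n); cv2.imwrite(f'pics/{n}2.png',cv2.resize(im[120:320,180:500,::-1],(800,500))); np.savez(f'{n}2.npz',im=im,d=d)
E
```

```text
time: 2.45
tcp_pos: [0.4502, -0.2381, 0.056]
tool_rot: [-1.261, 1.175, 1.259]
ft_force: [0.7, -0.1, 0.5]
finger_gap: 0.0002
[ 0.45015252 -0.2381254   0.05604439] [ 0.66028408 -0.14887725  0.45410299]
```

View pics/side2.png

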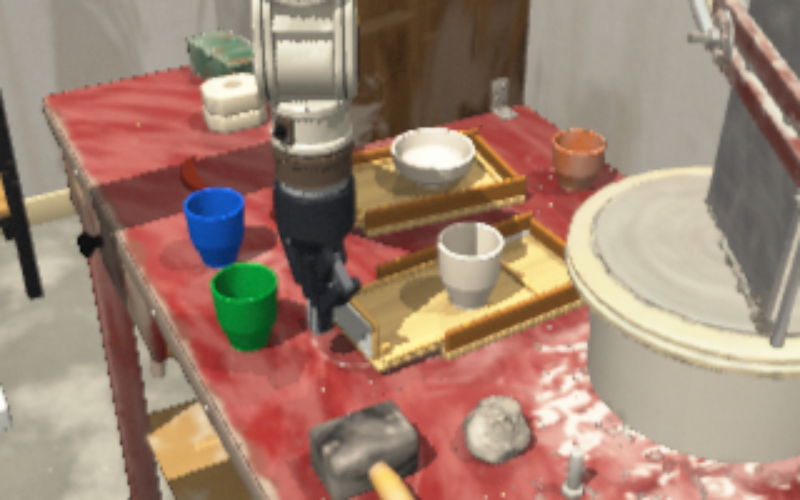

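Fingers are just in front of the cup lip, and the green cup is clear. Push along the slide axis.

```bash
python3 -m pendant '[[0.004,0,0,0],[0.008,0.001,0,0],[0.012,0.001,0,0],[0.015,0.001,0,0],[0.017,0.001,0,0],[0.019,0.001,0,0],[0.021,0.001,0,0],[0.023,0.002,0,0],[0.025,0.002,0,0],[0.028,0.002,0,0],[0.031,0.002,0,0],[0.034,0.002,0,0]]'
python3 -m pendant '[[0.003,0,0,0],[0.006,0,0,0],[0.009,0.001,0,0],[0.012,0.001,0,0],[0.015,0.001,0,0],[0.018,0.001,0,0],[0.021,0.001,0,0],[0.024,0.002,0,0],[0.026,0.002,0,0],[0.028,0.002,0,0],[0.03,0.002,0,0],[0.03,0.002,0,0]]'
```

```text
time: 3.7
tcp_pos: [0.4835, -0.2355, 0.0551]
tool_rot: [-1.26, 1.175, 1.261]
ft_force: [-1.0, 0.7, 0.3]
finger_gap: 0.0001
time: 4.9
tcp_pos: [0.5141, -0.234, 0.0554]
tool_rot: [-1.261, 1.175, 1.26]
ft_force: [-1.1, -0.1, -0.4]
finger_gap: 0.0
```

```bash
python3 -m pendant '[[0.002,0,0,0],[0.004,0,0,0],[0.006,0,0,0],[0.008,0.001,0,0],[0.009,0.001,0,0],[0.01,0.001,0,0]]'
python3 -m pendant '[[0.001,0,0,0],[0.002,0,0,0],[0.003,0,0,0],[0.004,0,0,0]]'
python3 -m pendant '[[0.001,0,0,0],[0.002,0,0,0],[0.003,0,0,0],[0.004,0,0,0]]'
python3 - <<'E'
from h import *
for n in ['scene','side']:
    im,d=env.read_camera(n); cv2.imwrite(f'pics/{n}3.png',im[:,:,::-1]); np.savez(f'{n}3.npz',im=im,d=d)
E
python3 m.py 3; python3 fit.py 3 0.538
```

```text
time: 5.5
tcp_pos: [0.5237, -0.2333, 0.0554]
tool_rot: [-1.261, 1.176, 1.26]
ft_force: [-1.9, -0.8, 0.5]
finger_gap: -0.0001
time: 5.9
tcp_pos: [0.5276, -0.233, 0.0554]
tool_rot: [-1.26, 1.175, 1.26]
ft_force: [-1.5, 0.0, 0.9]
finger_gap: -0.0
time: 6.3
tcp_pos: [0.5316, -0.2328, 0.0553]
tool_rot: [-1.26, 1.175, 1.261]
ft_force: [-1.5, 0.4, 0.9]
finger_gap: -0.0001
cup lip front scene 429 slope deg -4.17 a-range [-0.2793 -0.1838] b at mid 0.5425 res std 0.0081 zmax 0.0577
cup lip top scene 144 slope deg -6.84 a-range [-0.2792 -0.1833] b at mid 0.5421 res std 0.0117 zmax 0.0697
cup rail R scene 153 slope deg 3.72 a-range [0.5673 0.7463] b at mid -0.2921 res std 0.0021 zmax 0.0375
bowl lip front scene 331 slope deg 5.31 a-range [-0.0414  0.0577] b at mid 0.5762 res std 0.0024 zmax 0.0578
bowl lip top scene 82 slope deg 5.04 a-range [-0.0398  0.0573] b at mid 0.5806 res std 0.0031 zmax 0.0649
bowl rail R scene 78 slope deg -5.19 a-range [0.6015 0.6901] b at mid -0.0656 res std 0.0023 zmax 0.0366
blue scene ztop 0.0762 c 0.4207 -0.0198 r 0.0358
green scene ztop 0.0763 c 0.3962 -0.1744 r 
[... 227 characters left out ...]
 79 slope deg -37.52 a-range [-0.2782 -0.2282] b at mid 0.5406 res std 0.0084 zmax 0.0692
cup rail R side 179 slope deg 3.76 a-range [0.5666 0.7199] b at mid -0.2914 res std 0.003 zmax 0.0379
bowl lip front side 109 slope deg 3.81 a-range [-0.0396  0.0612] b at mid 0.5776 res std 0.0025 zmax 0.0575
bowl lip top side 55 slope deg 5.14 a-range [-0.0389  0.0589] b at mid 0.5819 res std 0.0028 zmax 0.0654
bowl rail R side 65 slope deg -5.47 a-range [0.6731 0.7489] b at mid -0.0694 res std 0.0026 zmax 0.0378
blue side ztop 0.0767 c 0.4232 -0.0171 r 0.0368
green side ztop 0.0772 c 0.3973 -0.1734 r 0.0366
cup side ztop 0.0955 c 0.6695 -0.2342 r 0.0289
bowl side ztop 0.0625 c 0.7179 -0.0015 r 0.0536
```

View pics/top_side3.png

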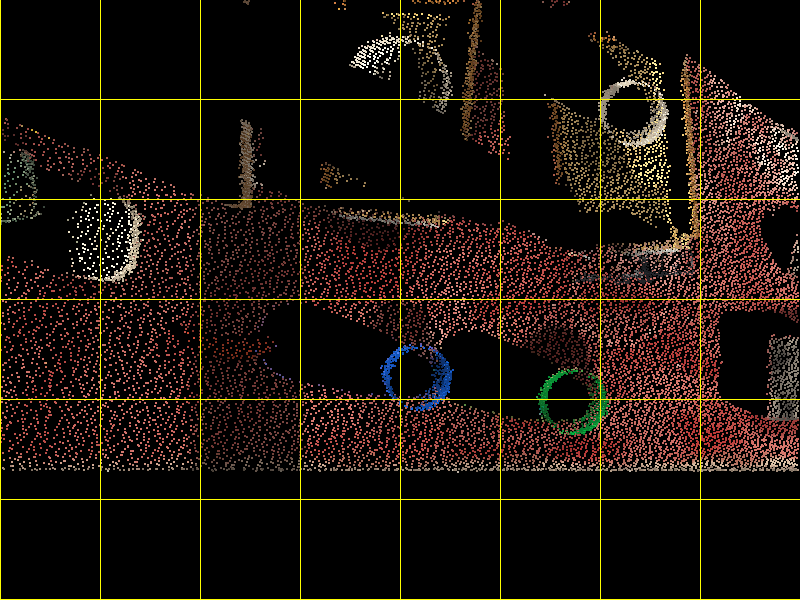

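```bash
python3 -m pendant '[[0.001,0,0,0],[0.002,0,0,0],[0.003,0,0,0],[0.003,0,0,0]]'
python3 -m pendant '[[0.001,0,0,0],[0.002,0,0,0],[0.003,0,0,0],[0.003,0,0,0]]'
```

```text
time: 6.8
tcp_pos: [0.5342, -0.2328, 0.0551]
tool_rot: [-1.26, 1.176, 1.261]
ft_force: [-2.1, 0.5, 1.4]
finger_gap: -0.0002
time: 7.2
tcp_pos: [0.5343, -0.2328, 0.0551]
tool_rot: [-1.256, 1.18, 1.265]
ft_force: [-10.0, 0.7, 7.3]
finger_gap: 0.0
```

```bash
python3 -m pendant '[[0.001,0,0,0],[0.001,0,0,0],[0.001,0,0,0]]'
python3 -m pendant '[[-0.003,0,0,0],[-0.006,0,0,0],[-0.012,-0.001,0,0],[-0.02,-0.001,0,0],[-0.028,-0.002,0,0],[-0.035,-0.002,0,0],[-0.035,-0.002,0.02,0],[-0.035,-0.002,0.05,0],[-0.035,-0.002,0.08,0],[-0.035,-0.002,0.11,0],[-0.035,-0.002,0.13,0],[-0.035,-0.002,0.14,0]]'
```

```text
time: 7.5
tcp_pos: [0.5343, -0.2328, 0.0551]
tool_rot: [-1.255, 1.181, 1.266]
ft_force: [-12.7, 1.4, 9.0]
finger_gap: 0.0001
time: 8.7
tcp_pos: [0.5042, -0.2355, 0.1978]
tool_rot: [-1.263, 1.174, 1.257]
ft_force: [0.5, -0.7, 0.9]
finger_gap: -0.0001
```

```bash
python3 -m pendant '[[0.0,0.02,0.01,-1],[0.0,0.05,0.02,-2],[0.01,0.08,0.02,-3],[0.02,0.11,0.02,-4],[0.035,0.14,0.02,-5],[0.05,0.17,0.02,-6],[0.07,0.2,0.02,-7],[0.09,0.225,0.02,-8],[0.105,0.238,0.02,-9],[0.111,0.24,0.02,-9],[0.111,0.24,0.02,-9]]'
python3 - <<'E'
from h import *
print(env.get_obs()['tcp_pos'])
for n in ['scene','side','wrist']:
    im,d=env.read_camera(n); cv2.imwrite(f'pics/{n}4.png',im[:,:,::-1]); np.savez(f'{n}4.npz',im=im,d=d)
E
python3 m.py 4; python3 fit.py 4 0.545
```

```text
time: 9.8
tcp_pos: [0.6144, 0.005, 0.2141]
tool_rot: [-1.145, 1.25, 1.146]
ft_force: [-0.6, 0.1, -1.0]
finger_gap: 0.0001
[0.61436675 0.00499571 0.21412741]
cup lip front scene 504 slope deg -4.37 a-range [-0.2805 -0.184 ] b at mid 0.546 res std 0.0019 zmax 0.0576
cup lip top scene 126 slope deg -4.35 a-range [-0.2784 -0.185 ] b at mid 0.5497 res std 0.0029 zmax 0.065
cup rail R scene 160 slope deg 4.03 a-range [0.5651 0.746 ] b at mid -0.2922 res std 0.0032 zmax 0.0374
bowl lip front scene 335 slope deg 4.77 a-range [-0.0415  0.0571] b at mid 0.5765 res std 0.0023 zmax 0.0578
bowl lip top scene 97 slope deg 6.0 a-range [-0.0408  0.057 ] b at mid 0.5797 res std 0.0033 zmax 0.0652
bowl rail R scene 124 slope deg -6.04 a-range [0.6009 0.7482] b at mid -0.0685 res std 0.0024 zmax 0.0371
blue scene ztop 0.076 c 0.4205 -0.0197 r 0.0358
green scene ztop 0.076 c 0.3969 -0.1755 r 0.0354
cup scene ztop 0.0944 c 0.6655 -0.2385 r 0.0278
bowl scene ztop 0.062 c 0.7118 -0.0011 r 0.0538
cup lip front side 199 slope deg -4.17 a-range [-0.2795 -0.181 ] b at mid 0.5468 res std 0.0017 zmax 0.0578
cup lip top side 95 slope deg -3.55 a-range [-0.2775 -0.1803] b at mid 0.5515 res std 0.0029 zmax 0.0654
cup rail R side 173 slope deg 3.69 a-range [0.5663 0.7209] b at mid -0.2912 res std 0.0028 zmax 0.0383
bowl lip front side 111 slope deg 3.58 a-range [-0.0413  0.0556] b at mid 0.5777 res std 0.0027 zmax 0.0579
bowl lip top side 59 slope deg 5.33 a-range [-0.0379  0.0592] b at mid 0.5819 res std 0.0029 zmax 0.0653
bowl rail R side 127 slope deg -5.57 a-range [0.6009 0.7486] b at mid -0.066 res std 0.0027 zmax 0.0381
blue side ztop 0.0771 c 0.4217 -0.0185 r 0.036
green side ztop 0.0764 c 0.3974 -0.174 r 0.0358
cup side ztop 0.0947 c 0.6683 -0.2336 r 0.0265
bowl side ztop 0.0634 c 0.7122 0.0024 r 0.0538
```

View pics/side4.png

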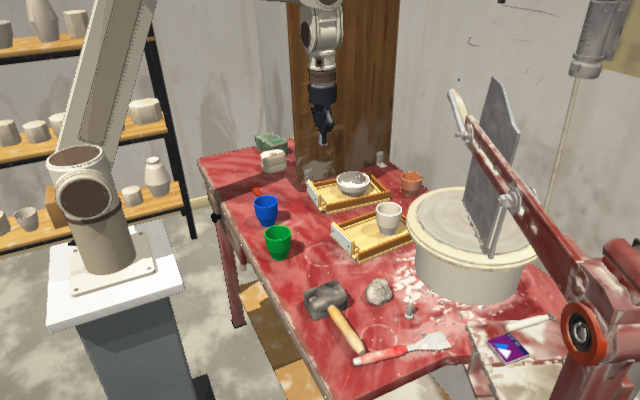

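View pics/wrist4.png

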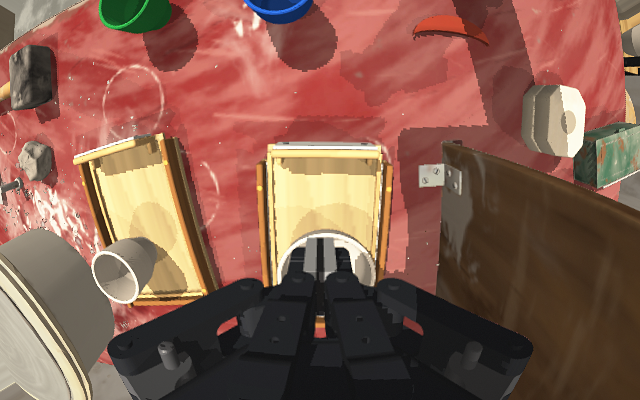

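View pics/top_side4.png

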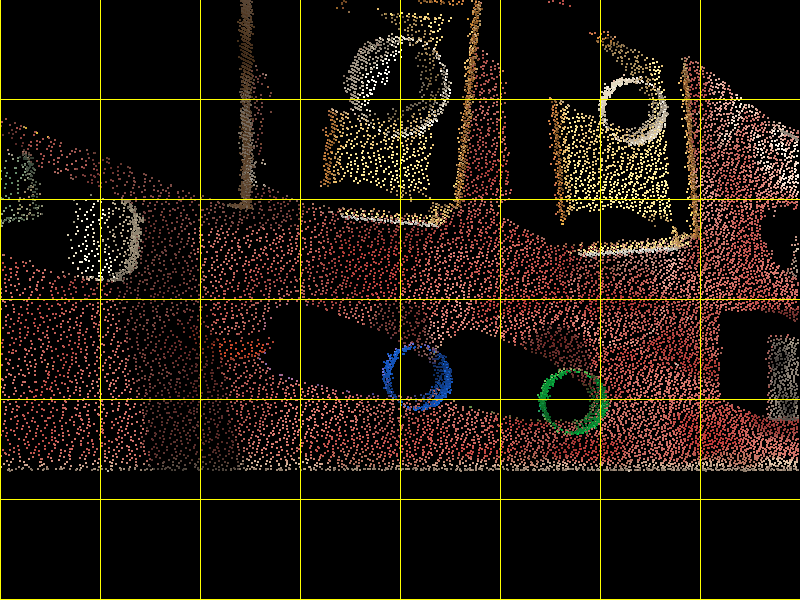

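The cup tray is home: its front face moved from x 0.480 to 0.546, and the cup is upright at top-view ~(633,110). Bowl lip face is at x 0.577, with the rim's near edge at ~0.66, so the hook point (0.615, 0.005) is in the clear gap. Descend.

```bash
python3 -m pendant '[[0,0,-0.02,0],[0,0,-0.05,0],[0,0,-0.08,0],[0,0,-0.105,0],[0,0,-0.125,0],[0,0,-0.14,0],[0,0,-0.15,0],[0,0,-0.158,0],[0,0,-0.163,0],[0,0,-0.163,0],[0,0,-0.163,0]]'
python3 - <<'E'
from h import *
print(env.get_obs()['tcp_pos'])
for n in ['scene','side']:
    im,d=env.read_camera(n); np.savez(f'{n}5.npz',im=im,d=d)
    b=(130,230,240,400) if n=='side' else (130,260,240,448)
    cv2.imwrite(f'pics/{n}5.png',cv2.resize(im[b[0]:b[1],b[2]:b[3],::-1],(800,500)))
E
```

```text
time: 11.05
tcp_pos: [0.6149, 0.005, 0.053]
tool_rot: [-1.145, 1.248, 1.144]
ft_force: [0.0, -0.0, 0.1]
finger_gap: 0.0001
[0.61494169 0.00497413 0.052955  ]
```

View pics/side5.png

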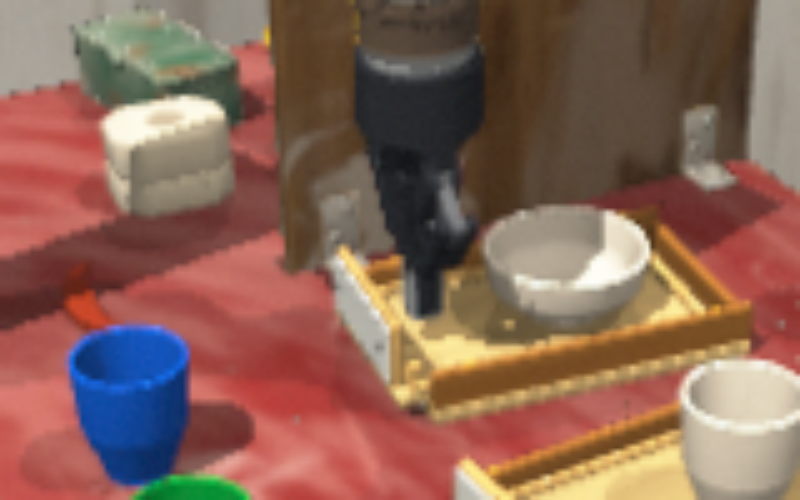

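View pics/scene5.png

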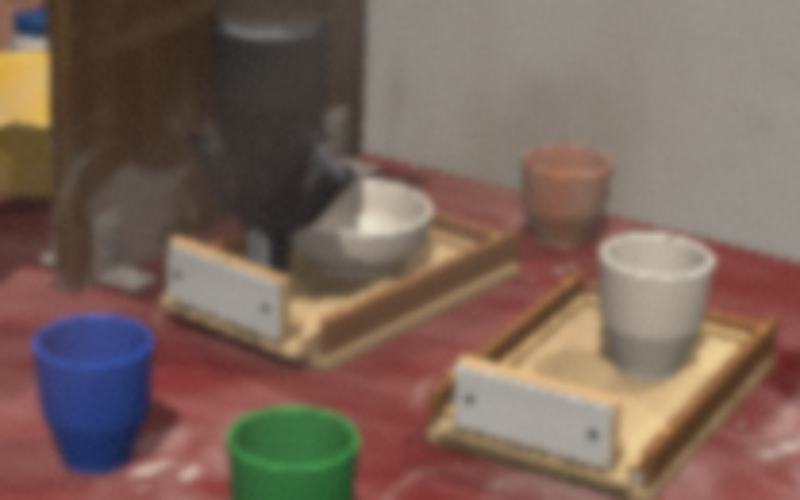

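The fingers stand between the lip and the bowl, touching neither. Draw along (-0.996, +0.09).

```bash
python3 -m pendant '[[-0.003,0,0,0],[-0.006,0.001,0,0],[-0.009,0.001,0,0],[-0.012,0.001,0,0],[-0.014,0.001,0,0],[-0.016,0.001,0,0],[-0.018,0.002,0,0],[-0.02,0.002,0,0],[-0.022,0.002,0,0],[-0.025,0.002,0,0],[-0.028,0.002,0,0],[-0.03,0.003,0,0]]'
python3 -m pendant '[[-0.003,0,0,0],[-0.006,0.001,0,0],[-0.009,0.001,0,0],[-0.012,0.001,0,0],[-0.015,0.001,0,0],[-0.018,0.002,0,0],[-0.021,0.002,0,0],[-0.024,0.002,0,0],[-0.027,0.002,0,0],[-0.03,0.003,0,0],[-0.032,0.003,0,0],[-0.034,0.003,0,0]]'
```

```text
time: 12.35
tcp_pos: [0.5843, 0.0077, 0.0525]
tool_rot: [-1.145, 1.25, 1.144]
ft_force: [2.1, -2.3, 1.1]
finger_gap: 0.0004
time: 13.55
tcp_pos: [0.5503, 0.0111, 0.0523]
tool_rot: [-1.145, 1.249, 1.145]
ft_force: [1.4, 0.4, 0.3]
finger_gap: -0.0002
```

```bash
python3 - <<'E'
from h import *
for n in ['side']:
    im,d=env.read_camera(n); np.savez(f'{n}6.npz',im=im,d=d)
    b=(130,230,240,400)
    cv2.imwrite(f'pics/{n}6.png',cv2.resize(im[b[0]:b[1],b[2]:b[3],::-1],(800,500)))
E
```

```text
(no output)
```

View pics/side6.png

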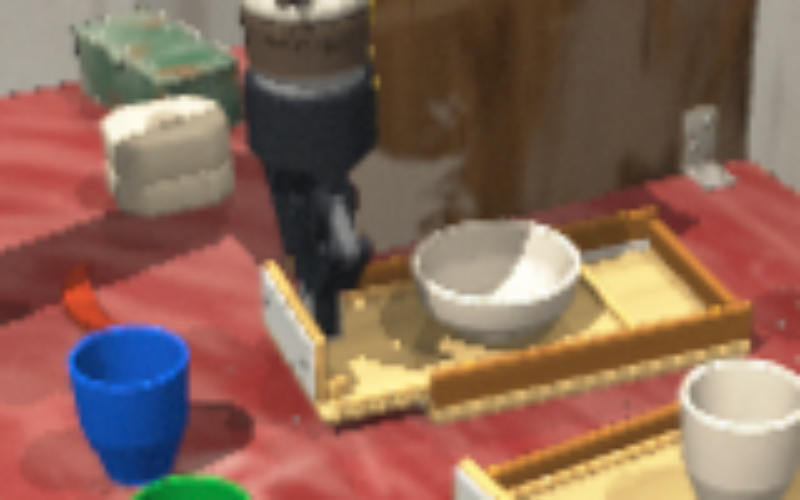

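The tray is coming out with the bowl standing on it, and the blue cup is still ahead of it and clear. Continue, slowing toward the stop.

```bash
python3 -m pendant '[[-0.002,0,0,0],[-0.005,0,0,0],[-0.008,0.001,0,0],[-0.011,0.001,0,0],[-0.014,0.001,0,0],[-0.017,0.001,0,0],[-0.02,0.002,0,0],[-0.023,0.002,0,0],[-0.026,0.002,0,0],[-0.028,0.002,0,0],[-0.03,0.003,0,0],[-0.032,0.003,0,0]]'
python3 -m pendant '[[-0.001,0,0,0],[-0.002,0,0,0],[-0.003,0,0,0],[-0.004,0,0,0],[-0.005,0,0,0],[-0.006,0.001,0,0]]'
python3 -m pendant '[[-0.001,0,0,0],[-0.002,0,0,0],[-0.003,0,0,0],[-0.004,0,0,0]]'
```

```text
time: 14.8
tcp_pos: [0.5183, 0.0138, 0.0523]
tool_rot: [-1.145, 1.25, 1.144]
ft_force: [1.5, -0.3, -0.3]
finger_gap: -0.0002
time: 15.4
tcp_pos: [0.5124, 0.0147, 0.0523]
tool_rot: [-1.145, 1.25, 1.144]
ft_force: [1.7, -1.0, 0.2]
finger_gap: 0.0001
time: 15.8
tcp_pos: [0.5084, 0.0151, 0.0523]
tool_rot: [-1.145, 1.249, 1.145]
ft_force: [1.4, -0.5, -0.8]
finger_gap: 0.0002
```

```bash
python3 -m pendant '[[-0.001,0,0,0],[-0.002,0,0,0],[-0.003,0,0,0],[-0.004,0,0,0]]'
python3 -m pendant '[[-0.001,0,0,0],[-0.002,0,0,0],[-0.003,0,0,0],[-0.004,0,0,0]]'
```

```text
time: 16.2
tcp_pos: [0.5074, 0.0151, 0.0526]
tool_rot: [-1.147, 1.245, 1.141]
ft_force: [10.0, 0.7, -7.2]
finger_gap: 0.0
time: 16.6
tcp_pos: [0.5073, 0.015, 0.0531]
tool_rot: [-1.15, 1.239, 1.135]
ft_force: [17.7, -1.0, -13.8]
finger_gap: 0.0001
```

Stopped at x 0.5073 with the force rising to 18 N, so the tray is at its stop. Back off the lip, then lift.

```bash
python3 -m pendant '[[0.003,0,0,0],[0.006,0,0,0],[0.01,-0.001,0,0],[0.014,-0.001,0,0],[0.018,-0.001,0,0],[0.02,-0.001,0,0],[0.02,-0.001,0,0],[0.02,-0.001,0.01,0],[0.02,-0.001,0.03,0],[0.02,-0.001,0.06,0],[0.02,-0.001,0.09,0],[0.02,-0.001,0.12,0]]'
python3 -m pendant '[[0,0,0.03,0],[0,0,0.06,0],[0,0,0.09,0],[0,0,0.1,0],[0,0,0.1,0]]'
python3 - <<'E'
from h import *
for n in ['scene','side']:
    im,d=env.read_camera(n); cv2.imwrite(f'pics/{n}7.png',im[:,:,::-1]); np.savez(f'{n}7.npz',im=im,d=d)
E
python3 m.py 7; python3 fit.py 7 0.546 0.483
```

```text
time: 17.8
tcp_pos: [0.5201, 0.014, 0.1742]
tool_rot: [-1.145, 1.249, 1.145]
ft_force: [0.4, 0.8, 0.2]
finger_gap: 0.0002
time: 18.3
tcp_pos: [0.5212, 0.014, 0.2744]
tool_rot: [-1.146, 1.246, 1.142]
ft_force: [-0.3, 0.2, -0.3]
finger_gap: -0.0001
cup lip front scene 496 slope deg -4.57 a-range [-0.2806 -0.1846] b at mid 0.546 res std 0.0019 zmax 0.0577
cup lip top scene 132 slope deg -4.23 a-range [-0.2797 -0.185 ] b at mid 0.5496 res std 0.0032 zmax 0.0648
cup rail R scene 156 slope deg 4.03 a-range [0.5655 0.7476] b at mid -0.292 res std 0.0031 zmax 0.0374
bowl lip front scene 150 slope deg 4.85 a-range [-0.033   0.0636] b at mid 0.4866 res std 0.0023 zmax 0.0579
bowl lip top scene 97 slope deg 5.81 a-range [-0.0296  0.0653] b at mid 0.4913 res std 0.0028 zmax 0.0643
bowl rail R scene 124 slope deg -5.85 a-range [0.6023 0.7495] b at mid -0.0686 res std 0.0021 zmax 0.0369
blue scene ztop 0.0761 c 0.4214 -0.0185 r 0.0366
green scene ztop 0.0762 c 0.3941 -0.1734 r 0.0364
cup scene ztop 0.0937 c 0.669 -0.2367 r 0.0279
bowl scene ztop 0.0611 c 0.6477 0.0089 r 0.0438
cup lip front side 207 slope deg -4.13 a-range [-0.2802 -0.1796] b at mid 0.5469 res std 0.0017 zmax 0.0576
cup lip top side 98 slope deg -3.64 a-range [-0.2775 -0.1827] b at mid 0.5514 res std 0.003 zmax 0.0661
cup rail R side 182 slope deg 4.27 a-range [0.5651 0.7207] b at mid -0.2913 res std 0.0027 zmax 0.0383
bowl lip front side 82 slope deg 4.37 a-range [-0.0304  0.0626] b at mid 0.4874 res std 0.0021 zmax 0.0569
bowl lip top side 57 slope deg 5.63 a-range [-0.0291  0.0636] b at mid 0.4922 res std 0.0028 zmax 0.0656
bowl rail R side 118 slope deg -5.61 a-range [0.6024 0.7488] b at mid -0.0659 res std 0.0028 zmax 0.0394
blue side ztop 0.0768 c 0.4209 -0.017 r 0.0354
green side ztop 0.0769 c 0.3959 -0.1735 r 0.0358
cup side ztop 0.0949 c 0.6672 -0.2353 r 0.0266
bowl side ztop 0.0624 c 0.6485 0.0103 r 0.0466
```

View pics/side7.png

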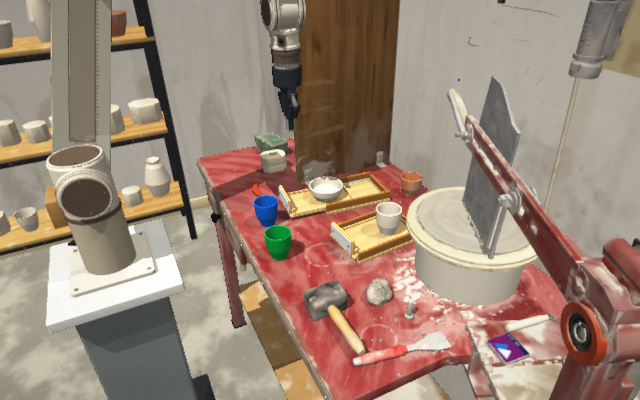

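View pics/top_side7.png

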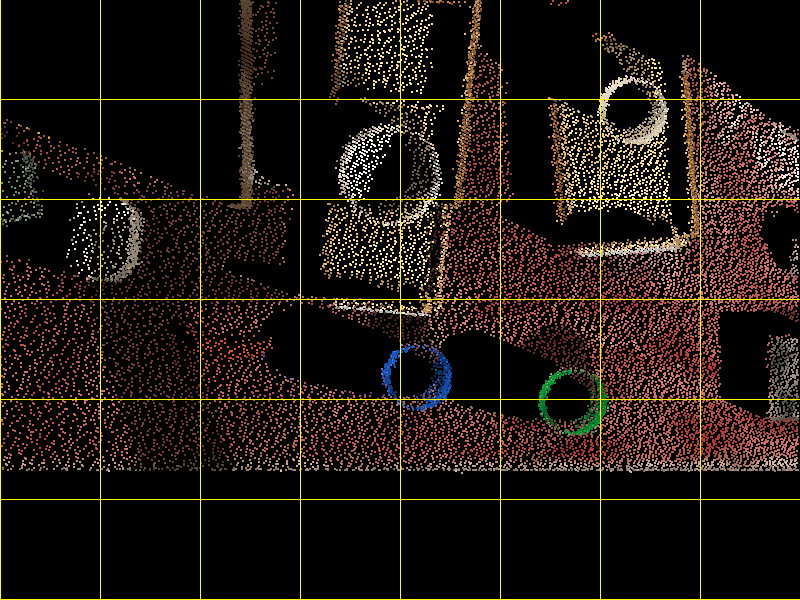

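The bowl's lip face moved from x 0.577 to 0.487. That agrees with the finger's stop position within the roughly 1 mm camera bias seen at the cup's stop. Bowl and cup are standing, and everything else is where it was. Hand in.

```bash
python3 -c "
from cell import env
o=env.get_obs();print(o['time'],o['ft_force'],abs(o['qvel']).max())
print(env.hand_in())"
```

```text
18.4 [-0.21609456 -0.87780378 -0.57168513] 0.02172868073199093
the job is handed in; nothing more can be done
None
```

The job is done and handed in at 18.4 s. I pushed the cup's tray home first, then hooked the closed fingertips behind the bowl tray's lip and drew that tray out to its stop.

- **Cup tray:** it moved 66 mm. It then held still while the force rose to about 13 N against the stop. The cup was still upright on it.
- **Bowl tray:** the lip moved about 90 mm. It then held still at about 18 N against the stop. By a rough measure against the rails it started about 12 mm out, which makes about 100 mm in all. I backed the fingers off the lip and lifted clear, and the plate on its front was never touched. The bowl was still upright.
- **Final camera check:** the lip stood within about 2 mm of where the fingers had stopped, close to the camera bias of about 1 mm seen at the cup's stop. The blue and green cups measured within 3 mm of where they began. The kidney, mould and clay were only checked by eye and looked unmoved, and the robot was in contact with nothing.

No check failed. The fit of the cup's own position was poor after the push because of how I cut out its points, so I judged the cup from the pictures instead.

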